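# Blow off the drilling jig, then hold a flange blank home against both stops

## Robot

A 6-joint arm with a two-finger parallel gripper is mounted at the origin on the work surface. World frame = base frame: x ahead of the robot, y to its left, z up, the work surface at z = 0. Lengths are in m, angles in rad, forces in N, time in s.
With the tool pointing down it reaches from about 0.35 to 1 m from the base axis. Payload 7.1 kg.
Tool frame: the origin (TCP) lies on the centre line of the jaws, within the pads' length; the fingertips stand 19 mm ahead of it and the grasp point (between the pads) is the TCP; z points along the fingers, y is the direction in which the jaws open and shut (so a half turn about z gives the same grasp; the last joint's range is limited). The gripper opens to 85 mm and grips with 20 to 120 N. Pads are 22 mm wide; open, the fingers measure 114 mm over their backs; the gripper's body (76 mm by 85 mm) begins 54 mm behind the grasp point. The pads swing forward as they close: fully open they stand 13 mm farther back than shut.
Start: joints at [-1.157, 0.423, 1.63, -0, 1.089, -0.019], TCP at [0.262, -0.567, 0.212] pointing down, gripper open.
Joint ranges: [-3, 3], [-0.9, 2.11], [0.09, 2.58], [-1.31, 4.45], [0.11, 2.69], [-2.54, 2.54]. Speed limits (rad/s): [2.39, 2.39, 3.01, 3.14, 3.14, 3.14].

## Interface

Orientations are given as [roll, pitch, yaw] about the fixed x, y, z axes, in that order (R = Rz(yaw) Ry(pitch) Rx(roll)).
In Python, from workcell import robot, cams, order gives the robot as it stands.
- The arm moves only by the tool jog_arm, never from a script. Its argument "steps" is a list of rows, each a list of 7 numbers: the turn, a rotation vector about the tool's x, y, z in rad, then the shift along the tool's x, y, z in cm, then the finger opening in cm, from 0 to 8.54. In form: [[wx, wy, wz, x, y, z, fingers], ...]. A call has exactly 10 rows; each row is the pose to reach, as a shift and turn from the pose commanded when the call began, along the tool's axes at that moment; what a row does not reach only later rows make up. A row lasts 1/10 s, in which the tool goes at most 50 mm and 8.59 degrees, less where a joint would pass 70% of its speed; a pose out of reach is approached as far as the arm can. A call with a gripper value outside its range is refused whole. The fingers move at their own pace and stop on an object; "force" is the grip in N (left out, the last holds). Time passes only in rows, so rows that repeat a pose let the fingers close, or fill a call up. It gives the time, the measured TCP pose, the force and the opening at its end, in the units of the state.
- robot.sense(): the state, without advancing time (a new reading comes with each control period).
- cams.capture(name): name is "side" or "top" or "wrist"; returns a dict with "frame" (400x640x3 uint8, red, green, blue), "z_map" (400x640 float32, m along the optical axis (not along the pixel's ray), 0 where there is no reading), "fx", "fy", "cx", "cy" (pixels), "k1" (the pictures are not rectified: a ray, as slopes to the right and down, at radius r is drawn at 1 + k1 r^2 times it, then the intrinsics apply), "R" (3x3) and "t" (3): a world point X has camera coordinates R X + t; the wrist camera has in their place "T_tool_cam" (4x4, takes a point from camera to tool coordinates, whose origin is the TCP and whose axes are the flange's). Camera axes: x right, y down, z forward; pixel columns grow to the right and rows downward; lengths in m; the calibration is good to about 2 mm. A picture is of the moment at which its call begins: read the wrist's pose just before it.
- order.sign_off(): hands the job in, once; it reports no verdict.
The state is a dict: "clock": time; "joint_positions": joint angles; "joint_velocities": joint speeds; "tau": joint torques, N m; "tcp_pos": TCP position; "ee_rot": TCP orientation; "ft_force": force on the tool from outside, world axes, zero at the start; "moment": the same for the moment, N m; "grip_width": finger opening in m.
Only numpy, scipy, OpenCV 4.12 (cv2) and the standard library are available. Lean on these libraries where they do the work, as an engineer would, in place of code of your own. Each camera call takes 0.05 s, during which the arm holds its last target. There are 200 camera calls.

## Task

Press the green air button fully down and let it come back up, to blow the chips off the drilling jig; do not press the red button. Then bring the aluminium flange blank onto the jig, lying flat with its long edge along the longer brass stop, push it fully home into the corner against both brass stops, and finish while still holding it pressed firmly against both of them, ready for the clamp. Leave the oil bottle, the mug and the brush where they are.

Things in the scene. Friction and masses are not known exactly. Their poses are not given: they have to be found in the camera images.
- jig: drilling jig, fixed to the bench (it never moves during the job): dark steel plate 190 (x) x 160 (y) x 15 mm thick, top face flat. Plate and stops are ground smooth and oiled, so the blank slides on them easily (friction about 0.2). Origin: centre of the underside. z is up. The two brass stops are screwed on its top along its +x and +y edges, open towards -x and -y; a small blue air nozzle 68 mm high (above the bench) stands outside their corner at x = 83, y = 68 mm
- end_stop: shorter brass stop rail of the jig, across its +x end. Same origin and axes as the jig. Its stop face looks to the jig's -x and lies at x = 75 mm; it runs from y = -35 to 45 mm, 14 mm thick, its top 12 mm above the plate
- side_stop: longer brass stop rail of the jig, along its +y side. Same origin and axes as the jig. Its stop face looks to the jig's -y and lies at y = 55 mm; it runs from x = -50 to 60 mm, 14 mm thick, its top 12 mm above the plate
- home (a point): point on the top face of the jig plate (15 mm above the bench) where the blank's origin lies when it is fully home against both stops: x = 30, y = 23 mm in the jig. Same axes as the jig
- blank: loose bearing-flange blank of bare aluminium, about 0.3 kg: flat flange 90 (x) x 64 (y) x 14 mm with a round boss on top in the middle, 36 mm diameter, rising 28 mm above the flange (42 mm overall). Origin: centre of the underside, z up. It lies on the bench at the start. Either way round in the jig is right. The boss is the natural place to grip it from above
- air_button (a joint): green spring push button: 0 when up, grows as it is pressed, 0.008 m fully down, which takes 5 N
- air_button_top (a point): centre of the top of the green button's cap, 32 mm diameter, 24 mm above the bench when up; moves down with it as it is pressed. Its round grey housing, 48 mm diameter and 12 mm high, is fixed to the bench
- stop_button (a joint): red spring push button of the same kind: 0 when up, 0.008 m fully down; leave it alone
- stop_button_top (a point): centre of the top of the red button's cap, 32 mm diameter, 24 mm above the bench when up; same housing
- oil: clear oil bottle with white cap, 52 mm diameter, 130 mm tall, standing; origin at the centre of its underside
- mug: yellow mug, 76 mm diameter, 80 mm tall, standing; origin at the centre of its underside, handle at its +y
- brush: chip brush lying on the bench along its own x axis; origin at its underside near the middle
Mind the look-alikes: they are no part of the job. What is shaped like the part that bears stop_button but orange is not meant.

How it is judged:
On the way, in this order (a step that is already met when the one before it is completed fails the run):
1. the green button is pressed fully down (7 mm or more of its 8 mm) (value of joint air_button above 0.007 m), for 0.1 s.
2. the green button is back up (less than 1.5 mm down) (value of joint air_button below 0.0015 m), for 0.1 s.
3. after that, the blank is brought over the jig plate (horizontal distance between blank and home below 0.06 m), for 0.1 s.
4. the blank is pressed against both stops at once (over 2 N each) (contact force between blank and end_stop above 2 N and contact force between blank and side_stop above 2 N), for 0.3 s.
At the end, for the whole second after the job is handed in: The robot still presses the blank with over 2 N against each brass stop; the blank is still, flat on the plate (within 2.5 mm, tilt under 0.05 rad), square to the stops within 0.05 rad, within 3 mm of home; both buttons are up (within 1.5 mm) (all of step 4 and contact force between the fingers and blank above 2 N and x of blank in the frame of home between -0.003 and 0.003 m and y of blank in the frame of home between -0.003 and 0.003 m and z of blank in the frame of home between -0.002 and 0.0025 m and angle between the x axis of blank and the x axis of jig, either way round below 0.05 rad and angle between blank's own z axis and vertical below 0.05 rad and linear speed of blank below 0.01 m/s and value of joint each of air_button, stop_button below 0.0015 m); the arm keeps its last pose, push and grip.
It fails at once if the red button is pressed (value of joint stop_button above 0.003 m).
It fails at once if the oil bottle, the mug or the brush is moved by more than 30 mm or knocked over (distance of any of oil, mug, brush from where it was at the start of the episode above 0.03 m or angle between any of oil, mug's own z axis and vertical above 0.5 rad).
It also fails if it takes over 59 s, if anything falls off the work surface, if the arm or the gripper's body presses on something with over 40 N, if the wrist force passes 120 N, or if a joint passes its speed limit or range.

## Working session

There is one attempt and no reset: what is moved stays moved. The work goes in short steps, Python scripts to look and compute and a tool call to move; the robot and the scene stay as the last step left them, time stands still between calls to the robot, and variables do not carry over. Pictures are saved under pics/ and viewed, about 8 in all and at most 12, crops included, and the job is handed in when it is done.

Besides the shell and the picture viewer there is one more tool, called after "Request:" by a JSON object that holds its "method" and its "body", one argument or row to a line. jog_arm: Moves the arm, as the interface text tells. Its arguments: {"type":"object","properties":{"steps":{"type":"array","items":{"type":"array","items":{"type":"number"}}},"force":{"type":"number"}},"required":["steps"]}

```bash
ls; mkdir -p pics; cat > h.py <<'E'
import numpy as np, cv2, pickle
from workcell import robot, cams, order
def snap(n):
    s=robot.sense(); c=cams.capture(n); c['s']=s
    pickle.dump(c,open(f'{n}.pkl','wb')); return c
def world(c,u,v,z=None):
    """pixel -> world, by depth or by plane z"""
    K=lambda r:1+c['k1']*r*r
    d=np.array([(u-c['cx'])/c['fx'],(v-c['cy'])/c['fy']]); p=d.copy()
    for _ in range(20): p=d/K(np.hypot(*p))
    ray=np.array([*p,1.]); R,t=c['R'],c['t']
    if z is None: return R.T@(ray*c['z_map'][int(v),int(u)]-t)
    o=-R.T@t; w=R.T@ray; return o+w*(z-o[2])/w[2]
E
python3 - <<'E'
from h import *
s=robot.sense(); print(s)
for n in('top','side'):
    c=snap(n); cv2.imwrite(f'pics/{n}0.png',c['frame'][:,:,::-1])
    print(c['k1'],c['fx'],-c['R'].T@c['t'])
E
```

```text
pics
{'clock': 0.0, 'joint_positions': array([-1.15695606e+00,  4.23826397e-01,  1.63067895e+00, -4.67362085e-06,
        1.08860811e+00, -1.90249031e-02]), 'joint_velocities': array([ 0.0001863 ,  0.00218138, -0.00046346, -0.00036601,  0.00078077,
        0.00020078]), 'tau': array([ 4.43052149e-04, -5.57389677e+01, -2.81746137e+01, -6.95790391e-05,
        7.33770052e-03,  4.79640050e-06]), 'tcp_pos': array([ 0.26194926, -0.56682819,  0.21085907]), 'ee_rot': array([-3.14007205e+00, -2.47946960e-05,  4.32867318e-01]), 'ft_force': array([-0.51293916,  0.61014596, -0.10734421]), 'moment': array([ 0.01573904, -0.01539385,  0.01203723]), 'grip_width': 0.08566415290570104}
-0.07452882859287645 389.1869916363929 [ 0.51858394 -0.01085635  0.83949381]
-0.0854408098267768 451.5977126896915 [0.45625731 0.83346471 0.6388353 ]
```

View pics/top0.png

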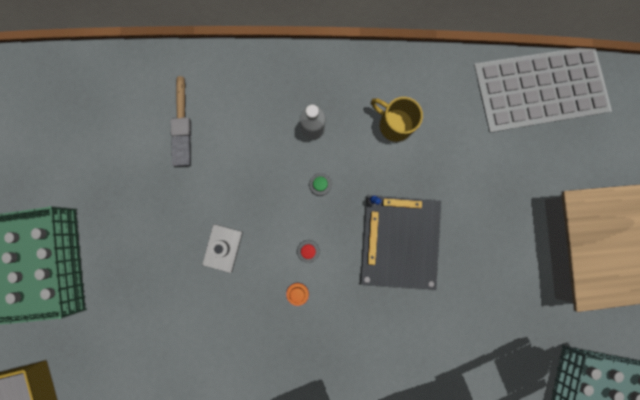

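View pics/side0.png

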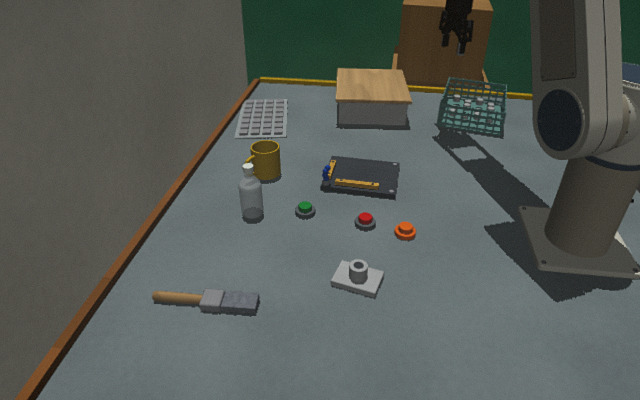

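Top view: the green button is at (320,185), red at (308,251) and an orange look-alike at (297,294). The blank is at (222,249), the jig at (400,243) with its stop corner near (375,202), the oil bottle at (312,115), the mug at (402,117) and the brush at (180,120). Green is the only green cap, so I'll confirm it in enlarged crops.

```bash
python3 - <<'E'
from h import *
c=pickle.load(open('top.pkl','rb')); f=c['frame'][:,:,::-1]
a=cv2.resize(f[165:305,345:455],None,fx=4,fy=4,interpolation=2)
b=cv2.resize(f[215:280,195:250],None,fx=4,fy=4,interpolation=2)
g=cv2.resize(f[165:235,290:345],None,fx=4,fy=4,interpolation=2)
im=np.zeros((560,670,3),np.uint8); im[:a.shape[0],:440]=a; im[:260,445:665]=b; im[270:550,445:665]=g
cv2.imwrite('pics/crop1.png',im)
for n,u,v in(('green',320,184.5),('red',308,251),('orange',297,294),('boss',222,248),('plate',405,250),('bench',340,320),('cap',312,110),('mug',402,117)):
    print(n,world(c,u,v).round(4))
E
```

```text
green [ 0.6139 -0.0145  0.0263]
red [0.4742 0.0079 0.0232]
orange [0.3845 0.029  0.0219]
boss [0.4775 0.1836 0.0432]
plate [ 0.4795 -0.1969  0.0148]
bench [ 0.3277 -0.0627  0.0005]
cap [0.7412 0.0035 0.131 ]
mug [ 0.7693 -0.1921  0.0049]
```

View pics/crop1.png

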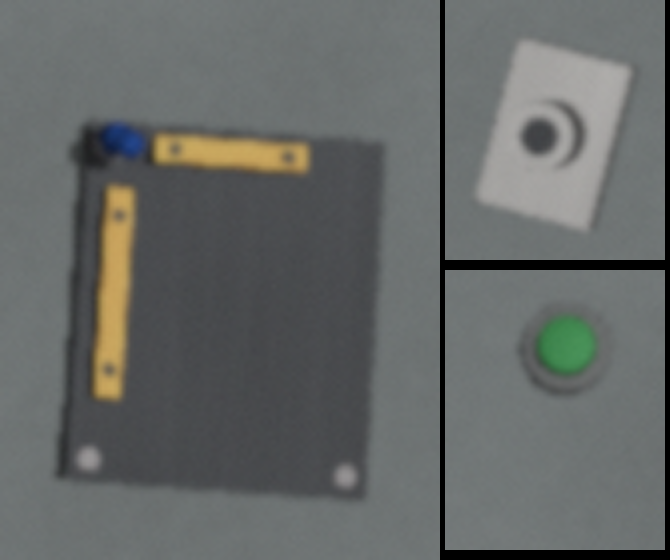

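```bash
python3 - <<'E'
from h import *
c=pickle.load(open('top.pkl','rb'))
P=lambda x,y,ox,oy,z:world(c,(x-ox[0])/4+ox[1]-.4,y/4-oy[0]/4+oy[1]-.4,z)[:2]
J=lambda x,y,z:P(x,y,(0,345),(0,165),z)
# jig features: image px, jig coords
feat=[((153,164),(75,45),.027),((308,174),(75,-35),.027),((308,143),(89,-35),.027),((136,187),(60,55),.027),((121,400),(-50,55),.027),((93,398),(-50,69),.027),((385,143),(95,-80),.015),((365,498),(-95,-80),.015),((60,475),(-95,80),.008)]
W=np.array([J(*p,z) for p,_,z in feat]); L=np.array([q for _,q,_ in feat])/1000
mw,ml=W.mean(0),L.mean(0); H=(L-ml).T@(W-mw); th=np.arctan2(H[0,1]-H[1,0],H[0,0]+H[1,1])
R=np.array([[np.cos(th),-np.sin(th)],[np.sin(th),np.cos(th)]]); t=mw-R@ml
print('jig',t,th,'res mm\n',((W-(L@R.T+t))*1000).round(1)); print('home',R@[.03,.023]+t)
B=np.array([P(x,y,(445,195),(0,215),.014) for x,y in((518,38),(633,67),(590,232),(475,203))])
print('blank',B.round(4).tolist(),B.mean(0)); e=(B[0]+B[1]-B[2]-B[3])/2; f=(B[0]+B[3]-B[1]-B[2])/2
print(np.linalg.norm(e),np.linalg.norm(f),np.arctan2(e[1],e[0]),np.arctan2(-f[0],f[1]))
print('green',P(567,345,(445,290),(270,165),.024))
# depth based boss centroid, green centroid
v,u=np.mgrid[230:270,205:240]; X=np.array([world(c,a,b) for a,b in zip(u.ravel(),v.ravel())]); m=(X[:,2]>.03); print('boss',X[m].mean(0),m.sum(),X[m].max(0),X[m].min(0))
f=c['frame'].astype(int); g=(f[...,1]>f[...,0]+40)&(f[...,1]>f[...,2]+30); g[:, :300]=0;g[:,340:]=0; v,u=np.where(g); v,u=v[(v<200)&(v>170)],u[(v<200)&(v>170)];print('green',u.mean(),v.mean(),world(c,u.mean(),v.mean(),.024))
E
```

```text
jig [ 0.49629777 -0.1887418 ] -0.05639044963205042 res mm
 [[-1.8  1. ]
 [-1.  -0.9]
 [ 1.3 -0.1]
 [ 0.4 -1. ]
 [-0.6 -0.5]
 [-0.6  0.1]
 [-0.3  0.3]
 [ 1.3 -0. ]
 [ 1.2  1.1]]
home [ 0.52754638 -0.16746918]
blank [[0.5262, 0.2122], [0.5122, 0.15], [0.4247, 0.1702], [0.4383, 0.2323]] [0.47535229 0.19115673]
0.09003993455954178 0.0636377307611167 -0.22625658342569693 -0.2192233906744188
green [ 0.61657444 -0.01470236]
boss [0.47740404 0.18558344 0.05999442] 270 [0.51858394 0.20913711 0.83949381] [ 0.45889749 -0.01085635  0.03131117]
green 319.8627450980392 183.31372549019608 [ 0.61664183 -0.01420081  0.024     ]
```

```bash
cat > go.py <<'E'
import sys
from h import robot; import numpy as np
from scipy.spatial.transform import Rotation as Ro
x,y,z,yaw=map(float,sys.argv[1:5]); s=robot.sense(); R=Ro.from_euler('xyz',s['ee_rot'])
w=(R.inv()*Ro.from_euler('xyz',[np.pi,0,yaw])).as_rotvec()
print('row',w.round(4),(R.inv().apply(np.array([x,y,z])-s['tcp_pos'])*100).round(2))
print(s['clock'],s['tcp_pos'].round(4),s['ee_rot'].round(4),s['ft_force'].round(2),round(s['grip_width'],4),s['joint_positions'].round(2))
E
python3 go.py 0.6165 -0.0145 0.10 1.35
```

```text
row [-1.300e-03 -6.000e-04 -9.172e-01] [ 55.35 -35.26  11.14]
0.1 [ 0.262  -0.5669  0.2109] [-3.1402 -0.      0.4328] [ 0.14 -0.11 -0.22] 0.0857 [-1.16  0.42  1.63 -0.    1.09 -0.02]
```

Request:
{"method": "jog_arm", "body": {
  "steps": [
    [0, 0, -0.1, 4, -2.5, 0, 0],
    [0, 0, -0.2, 8, -5, 0, 0],
    [0, 0, -0.3, 12, -7.6, 0, 0],
    [0, 0, -0.4, 16, -10.2, 0, 0],
    [0, 0, -0.5, 20, -12.7, 0, 0],
    [0, 0, -0.6, 24, -15.3, 0, 0],
    [0, 0, -0.7, 28, -17.8, 0, 0],
    [0, 0, -0.8, 32, -20.4, 1, 0],
    [0, 0, -0.917, 36, -22.9, 2, 0],
    [0, 0, -0.917, 40, -25.5, 3, 0]
  ]
}}

```text
clock: 1.1
tcp_pos: [0.519, -0.1663, 0.1812]
ee_rot: [3.142, 0.0, 1.353]
ft_force: [0.2, -0.5, -0.2]
grip_width: 0.0001
```

```bash
python3 go.py 0.6165 -0.0145 0.08 1.35
```

```text
row [0.0001 0.0001 0.003 ] [16.93  6.24 10.12]
1.1 [ 0.519  -0.1663  0.1812] [3.1415e+00 1.0000e-04 1.3530e+00] [ 0.19 -0.51 -0.17] 0.0001 [-0.33  0.35  1.83 -0.    0.96 -0.11]
```

Request:
{"method": "jog_arm", "body": {
  "steps": [
    [0, 0, 0, 4, 1.5, 1, 0],
    [0, 0, 0, 8, 3, 2, 0],
    [0, 0, 0, 12, 4.5, 4, 0],
    [0, 0, 0, 15, 5.5, 6, 0],
    [0, 0, 0, 16.9, 6.2, 8, 0],
    [0, 0, 0, 16.9, 6.2, 10, 0],
    [0, 0, 0, 16.9, 6.2, 11, 0],
    [0, 0, 0, 16.9, 6.2, 11.5, 0],
    [0, 0, 0, 16.9, 6.2, 11.5, 0],
    [0, 0, 0, 16.9, 6.2, 11.5, 0]
  ]
}}

```text
clock: 2.1
tcp_pos: [0.6162, -0.0173, 0.0674]
ee_rot: [3.141, -0.0, 1.349]
ft_force: [-0.1, 0.5, -0.5]
grip_width: 0.0002
```

```bash
python3 go.py 0.6165 -0.0145 0.035 1.35;python3 - <<'E'
from h import *
c=snap('side'); f=c['frame'][:,:,::-1]
cv2.imwrite('pics/press0.png',cv2.resize(f[130:260,230:390],None,fx=4,fy=4,interpolation=2))
E
```

```text
row [ 0.0011 -0.0002 -0.001 ] [ 0.28 -0.04  3.24]
2.1 [ 0.6162 -0.0173  0.0674] [ 3.1405e+00 -2.0000e-04  1.3490e+00] [-0.13  0.54 -0.49] 0.0002 [-0.05  0.6   1.73  0.    0.81  0.17]
```

View pics/press0.png

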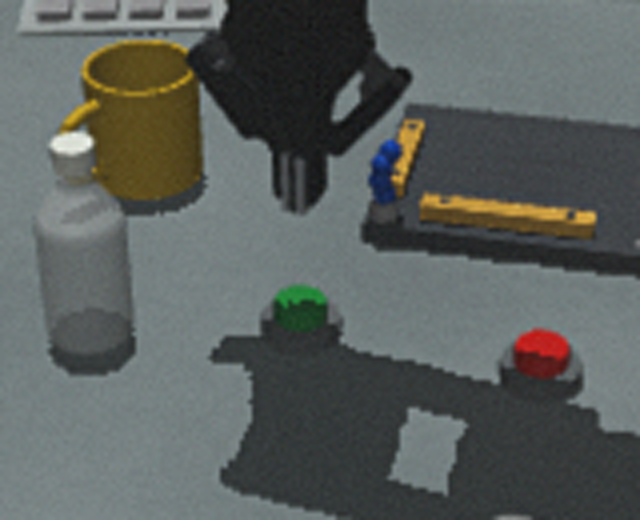

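Side view: the closed fingertips at crop (297,208) are above the green cap at (300,295), and the red button is at (543,355). The tip is a bit higher in the picture than I expected, so I'll check by projection.

```bash
python3 - <<'E'
from h import *
c=pickle.load(open('side.pkl','rb'))
def proj(X):
    p=c['R']@X+c['t']; a=p[:2]/p[2]; a=a*(1+c['k1']*(a@a)); return np.array([a[0]*c['fx']+c['cx'],a[1]*c['fy']+c['cy']])
for X in((.6162,-.0173,.0484),(.6165,-.0145,.024),(.6162,-.0173,.0674)):
    q=proj(np.array(X)); print(X,(q-[230,130])*4)
for u,v in((297,200),(290,203),(300,288)):
    print(world(c,u/4+230,v/4+130))
E
```

```text
(0.6162, -0.0173, 0.0484) [298.95974896 259.92119381]
(0.6165, -0.0145, 0.024) [298.28531095 296.91598222]
(0.6162, -0.0173, 0.0674) [298.43639548 232.57239393]
[ 0.6143135  -0.00479924  0.09755378]
[ 0.61845215 -0.00542599  0.09477337]
[ 0.61764047 -0.0265663   0.02186094]
```

```bash
python3 - <<'E'
from h import *
c=pickle.load(open('side.pkl','rb')); print(c['s']['tcp_pos'],robot.sense()['tcp_pos'],robot.sense()['clock'])
for v in range(150,310,10): print(v,world(c,297/4+230,v/4+130).round(3))
w=snap('wrist'); cv2.imwrite('pics/w0.png',w['frame'][:,:,::-1]); print(w['T_tool_cam'].round(3))
E
```

```text
[ 0.61624985 -0.01734764  0.06741974] [ 0.61642544 -0.01732196  0.06764138] 2.15
150 [ 0.613 -0.003  0.131]
160 [ 0.615 -0.008  0.122]
170 [ 0.614 -0.006  0.116]
180 [ 0.614 -0.004  0.111]
190 [ 0.614 -0.006  0.103]
200 [ 0.614 -0.005  0.098]
210 [ 0.614 -0.003  0.092]
220 [ 0.639 -0.132  0.   ]
230 [ 0.638 -0.126 -0.004]
240 [ 0.635 -0.11  -0.   ]
250 [ 0.633 -0.098 -0.   ]
260 [ 0.63  -0.086  0.   ]
270 [ 0.628 -0.074  0.001]
280 [ 0.627 -0.065 -0.   ]
290 [ 0.619 -0.022  0.024]
300 [ 0.617 -0.012  0.024]
[[ 0.    -0.96  -0.28   0.072]
 [ 1.    -0.     0.001  0.001]
 [-0.001 -0.28   0.96  -0.161]
 [ 0.     0.     0.     1.   ]]
```

View pics/w0.png

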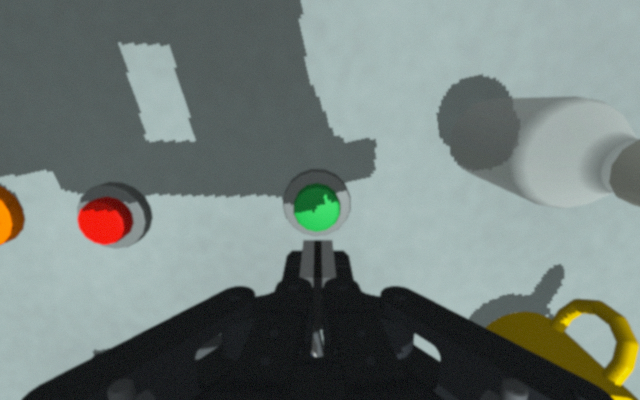

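Wrist view: the green cap is at (317,207), red at (105,220), the closed fingertips at (318,243), and the oil bottle and mug are at the right. The side depth puts the tip at z≈0.09, not 0.048, so I'll check whether the TCP height is true, using wrist depth.

```bash
python3 - <<'E'
from h import *
from scipy.spatial.transform import Rotation as Ro
c=pickle.load(open('wrist.pkl','rb')); s=c['s']; T=c['T_tool_cam']; Rt=Ro.from_euler('xyz',s['ee_rot']).as_matrix()
R=(Rt@T[:3,:3]).T; t=-R@(Rt@T[:3,3]+s['tcp_pos']); c.update(R=R,t=t)
for n,u,v in(('green',317,207),('red',105,220),('bench',400,40),('bench2',220,260),('tip',308,244),('tip',328,244),('tip',308,270),('base',322,340)): 
    X=world(c,u,v); print(n,X.round(4),'tool',(Rt.T@(X-s['tcp_pos'])).round(4),c['z_map'][v,u])
E
```

```text
green [ 0.6186 -0.0119  0.0229] tool [0.0057 0.0009 0.0447] 0.2157156
red [0.4801 0.0103 0.0234] tool [-0.003  -0.1391  0.044 ] 0.21732472
bench [ 0.6937  0.0782 -0.0031] tool [0.1101 0.0543 0.0709] 0.2116232
bench2 [ 0.5345 -0.0449 -0.0017] tool [-0.045  -0.0739  0.0692] 0.25332955
tip [ 0.6158 -0.0056  0.0942] tool [ 0.0113 -0.0031 -0.0265] 0.14573011
tip [ 0.6246 -0.007   0.0955] tool [ 0.0119  0.0057 -0.0278] 0.1443485
tip [ 0.6164 -0.0057  0.1177] tool [ 0.0113 -0.0025 -0.0501] 0.123109326
base [ 5.956e-01 -1.326e-01  1.000e-04] tool [-0.1171  0.005   0.0676] 0.27197814
```

The two cameras agree that the true fingertip sits about 26 mm *above* the reported TCP, not 19 mm below it, so there's a tool-length discrepancy of about 45 mm. xy is fine. I'll go by the images and descend gradually, watching force.

Request:
{"method": "jog_arm", "body": {
  "steps": [
    [0, 0, 0, 0.3, 0, 1, 0],
    [0, 0, 0, 0.3, 0, 2, 0],
    [0, 0, 0, 0.3, 0, 3, 0],
    [0, 0, 0, 0.3, 0, 4, 0],
    [0, 0, 0, 0.3, 0, 5, 0],
    [0, 0, 0, 0.3, 0, 5.5, 0],
    [0, 0, 0, 0.3, 0, 6, 0],
    [0, 0, 0, 0.3, 0, 6, 0],
    [0, 0, 0, 0.3, 0, 6, 0],
    [0, 0, 0, 0.3, 0, 6, 0]
  ]
}}

```text
clock: 3.2
tcp_pos: [0.6169, -0.0139, 0.007]
ee_rot: [3.141, -0.0, 1.35]
ft_force: [0.8, 0.8, -0.2]
grip_width: 0.0
```

```bash
python3 - <<'E'
from h import *
c=snap('side')
for v in range(170,206,3): print(v,world(c,304,v).round(3))
E
```

```text
170 [0.612 0.007 0.131]
173 [0.613 0.005 0.122]
176 [0.613 0.007 0.115]
179 [0.613 0.005 0.107]
182 [0.613 0.004 0.098]
185 [0.614 0.001 0.088]
188 [0.614 0.002 0.081]
191 [ 0.615 -0.001  0.07 ]
194 [0.614 0.002 0.064]
197 [ 0.615 -0.001  0.054]
200 [ 0.615 -0.003  0.044]
203 [ 0.616 -0.003  0.036]
```

Request:
{"method": "jog_arm", "body": {
  "steps": [
    [0, 0, 0, 0, 0, 0.4, 0],
    [0, 0, 0, 0, 0, 0.8, 0],
    [0, 0, 0, 0, 0, 1.0, 0],
    [0, 0, 0, 0, 0, 1.2, 0],
    [0, 0, 0, 0, 0, 1.4, 0],
    [0, 0, 0, 0, 0, 1.5, 0],
    [0, 0, 0, 0, 0, 1.5, 0],
    [0, 0, 0, 0, 0, 1.5, 0],
    [0, 0, 0, 0, 0, 1.5, 0],
    [0, 0, 0, 0, 0, 1.5, 0]
  ]
}}

```text
clock: 4.25
tcp_pos: [0.6176, -0.0139, -0.0043]
ee_rot: [3.14, -0.0, 1.35]
ft_force: [-10.5, 0.2, 39.9]
grip_width: 0.0001
```

```bash
python3 - <<'E'
from h import *
c=snap('side'); f=c['frame'][:,:,::-1]; print(c['s']['ft_force'],c['s']['tcp_pos'])
cv2.imwrite('pics/press1.png',cv2.resize(f[180:230,280:385],None,fx=7,fy=7,interpolation=2))
E
```

```text
[-10.51427987   0.20547162  39.85595738] [ 0.61755817 -0.01391912 -0.00426942]
```

View pics/press1.png

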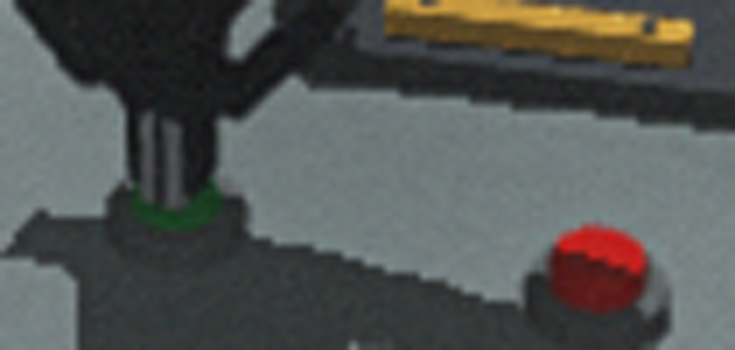

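The green cap at crop (175,205) is nearly flush with its housing, so it is fully pressed. The red cap at (600,265) is untouched. This contact calibrates the true tip at reported TCP z + 20 mm. Next I'll raise and move to the blank.

Request:
{"method": "jog_arm", "body": {
  "steps": [
    [0, 0, 0, 0, 0, -0.8, 0],
    [0, 0, 0, 0, 0, -2.5, 0],
    [0, 0, 0, 0, 0, -5, 0],
    [0, 0, 0, 0, 0, -8, 0],
    [0, 0, 0, 0, 0, -10, 0],
    [0, 0, 0, 0, 0, -10, 0],
    [0, 0, 0, 0, 0, -10, 3],
    [0, 0, 0, 0, 0, -10, 6],
    [0, 0, 0, 0, 0, -10, 8.5],
    [0, 0, 0, 0, 0, -10, 8.5]
  ]
}}

```text
clock: 5.3
tcp_pos: [0.6158, -0.0138, 0.0905]
ee_rot: [-3.14, 0.0, 1.35]
ft_force: [0.5, 0.1, 0.1]
grip_width: 0.0579
```

```bash
python3 go.py 0.4754 0.1912 0.07 1.348
```

```text
row [-0.0019  0.0003  0.0018] [ 16.93 -18.19   2.08]
5.3 [ 0.6158 -0.0138  0.0905] [-3.1397e+00  3.0000e-04  1.3498e+00] [0.48 0.08 0.08] 0.0579 [-0.04  0.57  1.72  0.    0.86  0.18]
```

Request:
{"method": "jog_arm", "body": {
  "steps": [
    [0, 0, 0, 2.5, -2.6, 0, 8.5],
    [0, 0, 0, 5, -5.3, 0, 8.5],
    [0, 0, 0, 7.5, -8, 0, 8.5],
    [0, 0, 0, 10, -10.7, 0, 8.5],
    [0, 0, 0, 12.5, -13.4, 0, 8.5],
    [0, 0, 0, 15, -16.1, 0, 8.5],
    [0, 0, 0, 16.9, -18.2, 0, 8.5],
    [0, 0, 0, 16.9, -18.2, 0, 8.5],
    [0, 0, 0, 16.9, -18.2, 0, 8.5],
    [0, 0, 0, 16.9, -18.2, 0, 8.5]
  ]
}}

```text
clock: 6.3
tcp_pos: [0.4766, 0.1905, 0.0915]
ee_rot: [3.141, 0.0, 1.349]
ft_force: [0.5, -0.3, 0.3]
grip_width: 0.0853
```

```bash
python3 - <<'E'
from h import *
from scipy.spatial.transform import Rotation as Ro
c=snap('wrist'); s=c['s']; T=c['T_tool_cam']; Rt=Ro.from_euler('xyz',s['ee_rot']).as_matrix()
R=(Rt@T[:3,:3]).T; t=-R@(Rt@T[:3,3]+s['tcp_pos']); c.update(R=R,t=t); pickle.dump(c,open('wrist.pkl','wb'))
cv2.imwrite('pics/w1.png',c['frame'][:,:,::-1])
v,u=np.mgrid[0:400:3,0:640:3]; X=np.array([world(c,a,b) for a,b in zip(u.ravel(),v.ravel())])
for lo,hi,r in((.009,.019,.06),(.037,.047,.022)):
    m=(abs(X[:,2]-(lo+hi)/2)<.005)&(np.hypot(X[:,0]-.4754,X[:,1]-.1912)<r)
    print(cv2.minAreaRect(X[m][:,:2].astype('f4')*1000),m.sum(),X[m][:,2].mean())
E
python3 go.py 0.4754 0.1912 0.0 1.348
```

```text
((477.2469787597656, 191.6092987060547), (63.739654541015625, 89.86759185791016), 75.2563247680664) 795 0.012515973354111748
((476.4581604003906, 191.78773498535156), (34.481319427490234, 32.861454010009766), 75.91886901855469) 230 0.0405685210328578
row [0.0001 0.     0.0008] [ 0.06 -0.14  9.15]
6.35 [0.4766 0.1903 0.0915] [3.1415 0.     1.3488] [ 1.24 -0.2   0.83] 0.0851 [ 0.36  0.44  1.95 -0.    0.74  0.58]
```

View pics/w1.png

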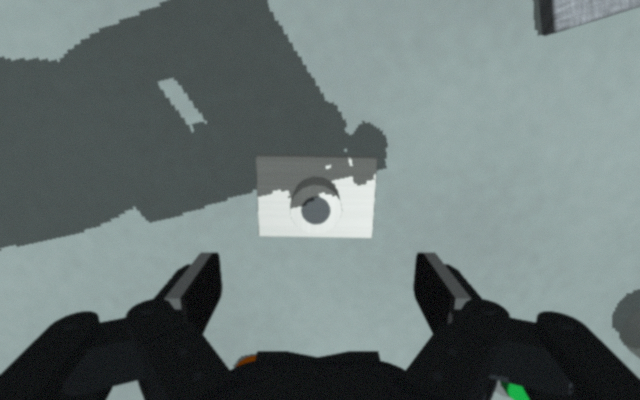

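The blank is at (316,197) between the open jaws, with its boss at (316,205). Its measured centre is (0.4765, 0.1915) and its yaw about -0.24. I'll descend and grip the boss.

Request:
{"method": "jog_arm", "body": {
  "steps": [
    [0, 0, 0, 0.1, 0, 2, 8.5],
    [0, 0, 0, 0.1, 0, 4, 8.5],
    [0, 0, 0, 0.1, 0, 6, 8.5],
    [0, 0, 0, 0.1, 0, 8, 8.5],
    [0, 0, 0, 0.1, 0, 9.4, 8.5],
    [0, 0, 0, 0.1, 0, 9.4, 6],
    [0, 0, 0, 0.1, 0, 9.4, 4],
    [0, 0, 0, 0.1, 0, 9.4, 3],
    [0, 0, 0, 0.1, 0, 9.4, 3],
    [0, 0, 0, 0.1, 0, 9.4, 3]
  ],
  "force": 60
}}

```text
clock: 7.35
tcp_pos: [0.477, 0.1921, -0.0012]
ee_rot: [3.14, -0.001, 1.35]
ft_force: [0.2, -2.6, 6.6]
grip_width: 0.0341
```

Request:
{"method": "jog_arm", "body": {
  "steps": [
    [0, 0, 0, 0, 0, 0, 2],
    [0, 0, 0, 0, 0, 0, 2],
    [0, 0, 0, 0, 0, -1, 2],
    [0, 0, 0, 0, 0, -2.5, 2],
    [0, 0, 0, 0, 0, -4, 2],
    [0, 0, 0, 0, 0, -6, 2],
    [0, 0, 0, 0, 0, -7, 2],
    [0, 0, 0, 0, 0, -7, 2],
    [0, 0, 0, 0, 0, -7, 2],
    [0, 0, 0, 0, 0, -7, 2]
  ]
}}

```text
clock: 8.35
tcp_pos: [0.4755, 0.1917, 0.0669]
ee_rot: [-3.14, 0.001, 1.35]
ft_force: [-0.4, 0.8, -2.5]
grip_width: 0.0344
```

```bash
python3 go.py 0.49 -0.18 0.07 1.535
python3 - <<'E'
from h import *
c=snap('top'); f=c['frame'][:,:,::-1]; s=snap('side')['frame'][:,:,::-1]
a=cv2.resize(f[190:290,160:300],None,fx=4,fy=4); b=cv2.resize(s[180:300,290:430],None,fx=4,fy=4)
im=np.zeros((480,790,3),np.uint8); 
im[:300,:395]=cv2.resize(a,(395,300)); im[:340,400:790]=cv2.resize(b,(390,340)); cv2.imwrite('pics/lift.png',im[:340])
E
```

```text
row [-0.0013  0.0007 -0.1852] [-35.95   9.56  -0.29]
8.35 [0.4755 0.1917 0.0669] [-3.1404e+00  8.0000e-04  1.3498e+00] [-0.38  0.8  -2.51] 0.0344 [0.36 0.49 1.96 0.   0.69 0.58]
```

View pics/lift.png

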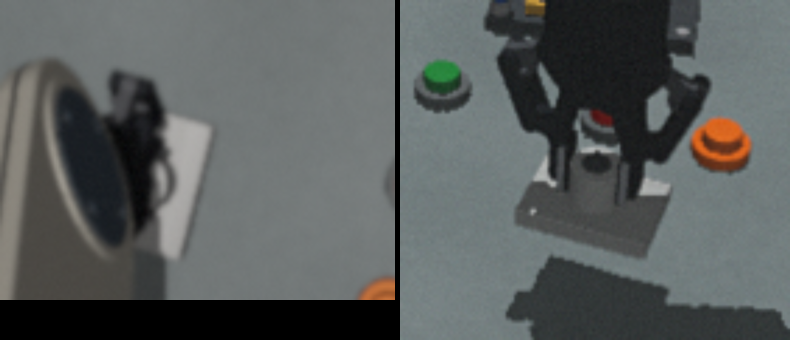

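Picture: the blank is held level by its boss and clear of the bench, and both buttons are up. Next I'll carry it above the jig, staying short of both stops.

```bash
python3 go.py 0.5128 -0.1797 0.085 1.535
```

```text
row [-0.0015  0.0008 -0.1852] [-35.42  11.77  -1.8 ]
8.45 [0.4756 0.1917 0.0668] [-3.1402e+00  9.0000e-04  1.3498e+00] [ 0.88 -0.64 -2.79] 0.0343 [0.36 0.49 1.96 0.   0.69 0.58]
```

Request:
{"method": "jog_arm", "body": {
  "steps": [
    [0, 0, 0, -2, 0.6, -1, 2],
    [0, 0, -0.02, -5.5, 1.8, -2, 2],
    [0, 0, -0.04, -9.5, 3.1, -2, 2],
    [0, 0, -0.07, -13.5, 4.5, -2, 2],
    [0, 0, -0.1, -17.5, 5.8, -2, 2],
    [0, 0, -0.13, -21.5, 7.1, -2, 2],
    [0, 0, -0.16, -25.5, 8.5, -2, 2],
    [0, 0, -0.185, -29, 9.6, -2, 2],
    [0, 0, -0.185, -32, 10.6, -2, 2],
    [0, 0, -0.185, -34, 11.3, -2, 2]
  ]
}}

```text
clock: 9.45
tcp_pos: [0.5117, -0.1668, 0.087]
ee_rot: [-3.141, -0.0, 1.533]
ft_force: [0.5, 0.3, -3.8]
grip_width: 0.0341
```

```bash
python3 go.py 0.5128 -0.1797 0.035 1.535
```

```text
row [-0.0007 -0.     -0.0019] [-1.28  0.16  5.2 ]
9.45 [ 0.5117 -0.1668  0.087 ] [-3.1409 -0.      1.5331] [ 0.55  0.26 -3.77] 0.0341 [-0.34  0.48  1.9  -0.    0.76 -0.3 ]
```

Request:
{"method": "jog_arm", "body": {
  "steps": [
    [0, 0, 0, -0.6, 0.1, 0, 2],
    [0, 0, 0, -1.3, 0.1, 0, 2],
    [0, 0, 0, -1.3, 0.1, 1, 2],
    [0, 0, 0, -1.3, 0.1, 2, 2],
    [0, 0, 0, -1.3, 0.1, 3, 2],
    [0, 0, 0, -1.3, 0.1, 4, 2],
    [0, 0, 0, -1.3, 0.1, 5.2, 2],
    [0, 0, 0, -1.3, 0.1, 5.2, 2],
    [0, 0, 0, -1.3, 0.1, 5.2, 2],
    [0, 0, 0, -1.3, 0.1, 5.2, 2]
  ]
}}

```text
clock: 10.45
tcp_pos: [0.5128, -0.1777, 0.0359]
ee_rot: [3.141, 0.0, 1.535]
ft_force: [-0.2, -0.3, -2.4]
grip_width: 0.0341
```

```bash
python3 go.py 0.5128 -0.1797 0.013 1.535
python3 - <<'E'
from h import *
s=snap('side')['frame'][:,:,::-1]; t=snap('top')['frame'][:,:,::-1]
a=cv2.resize(s[130:220,305:415],(660,540),interpolation=2); cv2.imwrite('pics/pre.png',a)
E
```

```text
row [ 0.0005  0.0002 -0.0002] [-0.2   0.01  2.29]
10.45 [ 0.5128 -0.1777  0.0359] [3.1411e+00 2.0000e-04 1.5348e+00] [-0.21 -0.33 -2.44] 0.0341 [-0.36  0.57  1.91 -0.    0.66 -0.32]
```

View pics/pre.png

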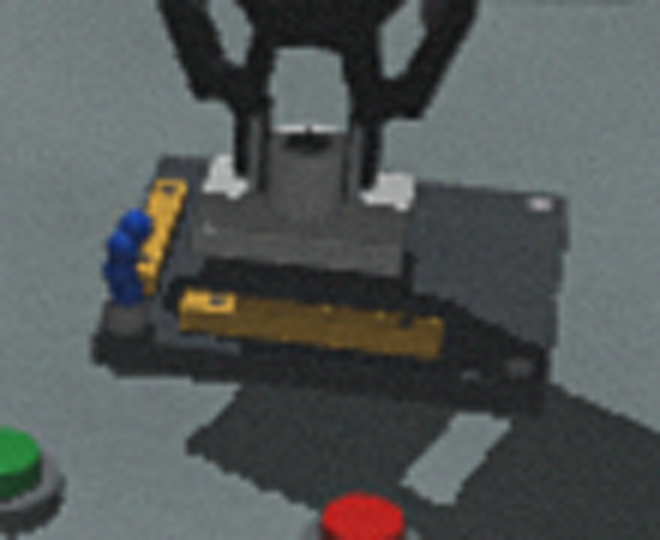

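The blank hovers inside both stops, with the side stop below it at (310,320) and the end stop at (165,235), and it is parallel to them. I'll lower it.

Request:
{"method": "jog_arm", "body": {
  "steps": [
    [0, 0, 0, -0.2, 0, 0.5, 2],
    [0, 0, 0, -0.2, 0, 1, 2],
    [0, 0, 0, -0.2, 0, 1.5, 2],
    [0, 0, 0, -0.2, 0, 1.8, 2],
    [0, 0, 0, -0.2, 0, 2, 2],
    [0, 0, 0, -0.2, 0, 2.1, 2],
    [0, 0, 0, -0.2, 0, 2.2, 2],
    [0, 0, 0, -0.2, 0, 2.2, 2],
    [0, 0, 0, -0.2, 0, 2.2, 2],
    [0, 0, 0, -0.2, 0, 2.2, 2]
  ]
}}

```text
clock: 11.55
tcp_pos: [0.5126, -0.1797, 0.0139]
ee_rot: [3.141, 0.0, 1.535]
ft_force: [-0.5, 0.8, 0.2]
grip_width: 0.0339
```

Request:
{"method": "jog_arm", "body": {
  "steps": [
    [0, 0, 0, 0, 0.3, 0.03, 2],
    [0, 0, 0, 0, 0.6, 0.03, 2],
    [0, 0, 0, 0, 0.9, 0.03, 2],
    [0, 0, 0, 0, 1.2, 0.03, 2],
    [0, 0, 0, 0.3, 1.2, 0.03, 2],
    [0, 0, 0, 0.6, 1.2, 0.03, 2],
    [0, 0, 0, 0.9, 1.2, 0.03, 2],
    [0, 0, 0, 1.1, 1.2, 0.03, 2],
    [0, 0, 0, 1.1, 1.2, 0.03, 2],
    [0, 0, 0, 1.1, 1.2, 0.03, 2]
  ]
}}

```text
clock: 12.55
tcp_pos: [0.5256, -0.1689, 0.0138]
ee_rot: [3.14, 0.0, 1.535]
ft_force: [-0.5, 0.1, 5.6]
grip_width: 0.0341
```

Request:
{"method": "jog_arm", "body": {
  "steps": [
    [0, 0, 0, 0, 0.05, 0, 2],
    [0, 0, 0, 0, 0.1, 0, 2],
    [0, 0, 0, 0, 0.15, 0, 2],
    [0, 0, 0, 0, 0.2, 0, 2],
    [0, 0, 0, 0.05, 0.2, 0, 2],
    [0, 0, 0, 0.1, 0.2, 0, 2],
    [0, 0, 0, 0.15, 0.2, 0, 2],
    [0, 0, 0, 0.2, 0.2, 0, 2],
    [0, 0, 0, 0.2, 0.2, 0, 2],
    [0, 0, 0, 0.2, 0.2, 0, 2]
  ]
}}

```text
clock: 13.55
tcp_pos: [0.5272, -0.1673, 0.0138]
ee_rot: [3.141, 0.001, 1.535]
ft_force: [-1.3, -2.1, 5.8]
grip_width: 0.0336
```

Request:
{"method": "jog_arm", "body": {
  "steps": [
    [0, 0, 0, 0.05, 0.05, 0, 2],
    [0, 0, 0, 0.1, 0.1, 0, 2],
    [0, 0, 0, 0.15, 0.15, 0, 2],
    [0, 0, 0, 0.15, 0.15, 0, 2],
    [0, 0, 0, 0.15, 0.15, 0, 2],
    [0, 0, 0, 0.15, 0.15, 0, 2],
    [0, 0, 0, 0.15, 0.15, 0, 2],
    [0, 0, 0, 0.15, 0.15, 0, 2],
    [0, 0, 0, 0.15, 0.15, 0, 2],
    [0, 0, 0, 0.15, 0.15, 0, 2]
  ]
}}

```text
clock: 14.55
tcp_pos: [0.5273, -0.1668, 0.0138]
ee_rot: [-3.14, 0.001, 1.535]
ft_force: [-7.1, -9.6, 11.0]
grip_width: 0.0343
```

Request:
{"method": "jog_arm", "body": {
  "steps": [
    [0, 0, 0, 0.03, 0.05, 0, 2],
    [0, 0, 0, 0.06, 0.1, 0, 2],
    [0, 0, 0, 0.06, 0.12, 0, 2],
    [0, 0, 0, 0.06, 0.12, 0, 2],
    [0, 0, 0, 0.06, 0.12, 0, 2],
    [0, 0, 0, 0.06, 0.12, 0, 2],
    [0, 0, 0, 0.06, 0.12, 0, 2],
    [0, 0, 0, 0.06, 0.12, 0, 2],
    [0, 0, 0, 0.06, 0.12, 0, 2],
    [0, 0, 0, 0.06, 0.12, 0, 2]
  ]
}}

```text
clock: 15.55
tcp_pos: [0.5272, -0.1668, 0.0138]
ee_rot: [-3.138, 0.002, 1.535]
ft_force: [-12.1, -14.3, 14.5]
grip_width: 0.0347
```

```bash
python3 - <<'E'
from h import *
s=snap('side')['frame'][:,:,::-1]; w=snap('wrist')['frame'][:,:,::-1]
a=cv2.resize(s[140:210,310:400],(500,390),interpolation=2); b=w[100:300,170:470]
im=np.zeros((600,800,3),np.uint8); im[:390,:500]=a; im[395:595,:300]=b; im[395:595,305:605]=snap('top')['frame'][140:340:,300:600,::-1][:200]
cv2.imwrite('pics/fin.png',im); x=robot.sense(); print(x['ft_force'],x['moment'],x['tcp_pos'])
E
```

```text
[-12.49641699 -13.61943261  14.51209688] [-2.23317664  1.71685188 -0.10688287] [ 0.52722226 -0.16675043  0.01380074]
```

View pics/fin.png

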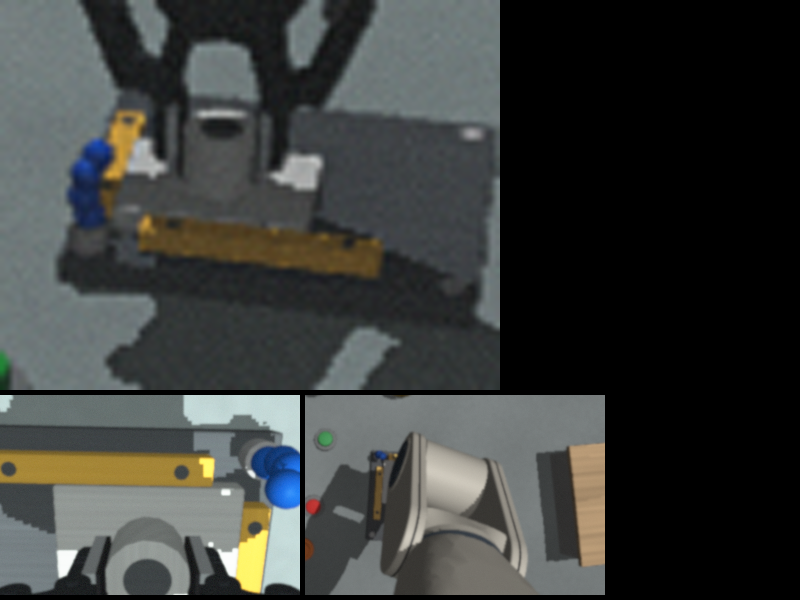

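Wrist crop: the blank's long edge (55–243, 485) lies along the side stop's lower edge, and its right end (243,~520) is against the end stop. The side view shows it flush. I'll do one numeric check for tilt, squareness and seating.

```bash
python3 - <<'E'
from h import *
from scipy.spatial.transform import Rotation as Ro
c=pickle.load(open('wrist.pkl','rb')); s=c['s']; T=c['T_tool_cam']; Rt=Ro.from_euler('xyz',s['ee_rot']).as_matrix()
R=(Rt@T[:3,:3]).T; c.update(R=R,t=-R@(Rt@T[:3,3]+s['tcp_pos']))
# flange patch plane
P=np.array([world(c,170+u,100+v) for u in range(62,238,4) for v in range(95,125,3)])
A=np.c_[P[:,:2],np.ones(len(P))]; k=np.linalg.lstsq(A,P[:,2],rcond=None)[0]; print('slopes',k[:2],'mean z',P[:,2].mean(),'resid',np.std(P[:,2]-A@k))
Q=np.array([world(c,u,110) for u in (180,190,200)]);print('plate left of blank',Q.round(4)[:, :])
# stop/blank boundaries by brass hue: lower edge of side stop & rows of blank edge
f=c['frame'].astype(int); br=(f[...,0]-f[...,2])>60
e=[(u,np.where(br[140:200,u])[0].max()+140) for u in range(175,380,8) if br[140:200,u].any()]
W=np.array([world(c,u,v+.5,.027) for u,v in e]); p=np.polyfit(W[:,0],W[:,1],1); print('side stop yaw',np.arctan(p[0]),len(e))
g=f.sum(2)/3.; print('profile col',[int(x) for x in g[180:205,320]],[int(x) for x in g[180:205,240]])
L=[world(c,225.5,v,.029)for v in(192,230)]; print('left end',L)
E
```

```text
slopes [0.0237314  0.68413077] mean z 0.02784159008241435 resid 0.006191806188276936
plate left of blank [[ 0.4597 -0.0967 -0.0014]
 [ 0.4649 -0.0969 -0.0014]
 [ 0.4696 -0.0971 -0.0028]]
side stop yaw -0.052862520573966995 26
profile col [119, 119, 118, 116, 116, 115, 114, 115, 114, 113, 108, 109, 124, 138, 143, 148, 146, 142, 142, 142, 143, 143, 147, 148, 147] [118, 118, 118, 118, 117, 116, 115, 113, 107, 109, 119, 133, 142, 145, 142, 143, 143, 144, 146, 146, 149, 150, 150, 147, 147]
left end [array([ 0.48739264, -0.13334062,  0.029     ]), array([ 0.48526153, -0.15198678,  0.029     ])]
```

```bash
python3 - <<'E'
from h import *
from scipy.spatial.transform import Rotation as Ro
c=pickle.load(open('wrist.pkl','rb')); s=c['s']; T=c['T_tool_cam']; Rt=Ro.from_euler('xyz',s['ee_rot']).as_matrix()
R=(Rt@T[:3,:3]).T; c.update(R=R,t=-R@(Rt@T[:3,3]+s['tcp_pos']))
P=np.array([world(c,u,v) for u in range(232,405,3) for v in range(197,213,2)])
m=abs(P[:,2]-.029)<.006; P=P[m]; print(m.mean())
A=np.c_[P[:,:2],np.ones(len(P))]; k=np.linalg.lstsq(A,P[:,2],rcond=None)[0]; print('slopes',k[:2],'mean z',P[:,2].mean(),'resid',np.std(P[:,2]-A@k))
g=c['frame'].sum(2)/3.; e=[]
for u in range(230,405,4):
    d=np.diff(cv2.GaussianBlur(g[184:200,u:u+1],(1,3),0).ravel()); e.append((u,184.5+d.argmax()))
W=np.array([world(c,u,v,.029) for u,v in e]); p=np.polyfit(W[:,0],W[:,1],1); r=W[:,1]-np.polyval(p,W[:,0]); W=W[abs(r)<.002]; p=np.polyfit(W[:,0],W[:,1],1); print('blank edge yaw',np.arctan(p[0]),len(W))
C=np.array([np.cos(-.0564),np.sin(-.0564)]); J=(W[:,:2]-[.4963,-.1887])@np.array([[C[0],-C[1]],[C[1],C[0]]]); print('edge jig y mm',J[:,1].mean()*1000)
print(s['ft_force'],s['joint_velocities'].round(4))
E
```

```text
0.9935344827586207
slopes [-0.00044972  0.01963422] mean z 0.02748806208915273 resid 0.0005906038215895663
blank edge yaw -0.05243190931364528 43
edge jig y mm 55.72107604156181
[-13.3278298  -14.19715618  14.30387782] [ 0.0011  0.0001 -0.0026  0.0004  0.0006 -0.0003]
```

```bash
python3 -c "
from h import *
print(order.sign_off()); s=robot.sense(); print(s['clock'],s['ft_force'],s['tcp_pos'])"
```

```text
the job is handed in; nothing more can be done
None
the job is handed in; nothing more can be done
```

I pressed the green button to its bottom and let it come back up. I then carried the blank by its boss to the jig, slid it into the corner, and handed in at about 16 s while still pressing it against both stops. The hand-in gives no verdict.

**Last checks:**
- **Push:** the wrist read about 13 N towards the end stop and 14 N towards the side stop, with about 14 N downward. These are wrist readings; the contact force on each stop was not measured directly.
- **Squareness:** the blank's edge was at -0.052 rad and the side stop at -0.053 rad, so they are parallel.
- **Position:** the blank's long edge measured 55.7 mm in the jig's y, against the stop face at 55 mm. In x I relied on the force and the picture, not a measurement.
- **Flatness:** the flange top was at z = 27.5 mm against 29 mm expected. The fitted tilt was about 0.02 rad; I put both differences down to camera calibration.
- **Buttons and other items:** the red button was never touched, and the green one looked up again in the later pictures. I stayed clear of the oil bottle, mug and brush, but did not re-measure where they stand.

**Disagreement:** the fingertips really stand about 20 mm above the reported TCP, where the description puts them 19 mm below it. The side and wrist cameras both showed this offset, and the contact on the button fixed its value. All heights I used were corrected for it.

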